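# Fit the toothed carousel in the filter wheel drive

### The job

Fit the toothed filter carousel on the spindle of the filter wheel unit: hold it by its black finger grip, lower it in your hand without letting it drop, and rock it a little about its axis with light pressure until its teeth slip into mesh with the drive pinion and it sits fully down and level on the bearing seat, then let go. Do not force the teeth or touch the filters with your fingers, and leave the smooth disc, mirror mount and clamping fork where they are.

Things in the scene. Friction and masses are not known exactly. Their poses are not given: they have to be found in the camera images.
- carousel: Toothed filter carousel, loose aluminium wheel of 0.3 to 0.6 kg lying grip up on a black 6 mm rubber pad: 135 mm over its 32 coarse teeth (9 mm deep; one tooth is 0.196 rad of turn), plate and teeth 12 mm thick, a 40 mm boss in the middle rising to 36 mm above the underside. A bore of 22 mm runs 33 mm deep up from the underside. Origin: centre of the underside; z up out of the grip.
- carousel_grip (a point): Point on the carousel's axis in its black finger grip, 58 mm above the underside, axes as the carousel's. The grip is a flat upright web on the boss: 46 mm long (along x), 14 mm thick (along y), from 36 to 68 mm above the underside.
- carousel_filters: The carousel's six filters, glass in black rings of 30 mm diameter, centres 40 mm from the axis, tops 13.5 mm above the underside; fixed to the carousel. Fingers must not touch them. Origin and axes as the carousel's.
- unit: Open-frame filter wheel unit, fixed: a dark deck plate 196 x 150 x 10 mm on four steel posts, its top 60 mm above the table. Origin on the table under the spindle's axis; x points from the spindle to the drive pinion; the deck reaches 80 mm behind the spindle and 116 mm on the pinion's side.
- seat (a point): Centre of the bearing seat, a flat aluminium ring of 44 mm diameter, 8 mm above the deck (68 mm above the table); the carousel's underside rests on it when fitted. z is the spindle's axis, upright.
- spindle_tip (a point): Tip of the steel spindle, 32 mm above the seat. The spindle is 20 mm in diameter (1 mm play all round in the carousel's bore) with a 5 mm long taper at the tip to 12 mm diameter.
- drive: Gearmotor under the deck with a steel pinion on top: 11 teeth, 51 mm over the teeth, axis 86.5 mm from the spindle's along the unit's x. Its gearbox locks it; the angle of its teeth is unknown. A carousel out of mesh rides on its teeth, 14 mm above the seat; in mesh there are 2 mm of play, so it goes down within a window of 0.03 rad in each 0.196 rad tooth. Origin on the table, axes as the unit's.
- pinion_top (a point): Centre of the pinion's top face, 14 mm above the seat.
- smooth_disc: Bystander: a loose filter disc of the same make with the same finger grip, but smaller (103 mm diameter) with a smooth round rim and four filters, on the other pad. Origin: centre of its underside.
- mirror: Bystander: a loose mirror in a black mount on a post, 111 mm tall, foot 60 mm in diameter. Origin: centre of the foot's underside.
- fork: Bystander: a loose flat steel clamping fork, 90 x 34 x 18 mm. Origin: on the table under its middle.
There are look-alikes about, which are no part of the job. Several things have the shape of the unit; the one meant has the colours described above.

How it is judged (in metres and radians):
On the way, in this order (a step that is already met when the one before it is completed fails the run):
1. the carousel has been lifted and is held over the spindle, above the pinion's teeth (horizontal distance between carousel and seat below 0.02 m and z of carousel in the frame of seat above 0.012 m and contact force between the fingers and carousel above 0.5 N), for 0.1 s.
2. the carousel is fully down on the seat, in mesh, while still held (horizontal distance between carousel and seat below 0.003 m and z of carousel in the frame of seat below 0.0025 m and angle between carousel's own z axis and vertical below 0.04 rad and contact force between the fingers and carousel above 0.5 N), for 0.1 s.
At the end, for the whole second after the job is handed in: The carousel rests on the bearing seat in mesh with the pinion: its axis within 3 mm of the spindle's, its underside within 2 mm of the seat, level within 0.03 rad, at rest and released (horizontal distance between carousel and seat below 0.003 m and z of carousel in the frame of seat between -0.002 and 0.002 m and angle between carousel's own z axis and vertical below 0.03 rad and linear speed of carousel below 0.01 m/s and angular speed of carousel below 0.05 rad/s); the robot touches nothing.
It fails at once if the carousel is dropped (falls faster than 0.4 m/s out of the fingers' hold) (linear speed of carousel above 0.4 m/s and contact force between the fingers and carousel below 0.1 N).
It fails at once if the teeth are forced: more than 75 N between the carousel and the drive pinion (contact force between carousel and drive above 75 N).
It fails at once if the fingers touch the carousel's filters (contact force between the fingers and carousel_filters above 0.5 N).
It fails at once if a bystander is moved by more than 20 mm (distance of any of smooth_disc, mirror, fork from where it was at the start of the episode above 0.02 m).
It also fails if it takes over 48 s, if anything falls off the work surface, if the arm or the gripper's body presses on something with over 40 N, if the wrist force passes 120 N, or if a joint passes its speed limit or range.

### The arm

A 6-joint arm with a two-finger parallel gripper is mounted at the origin on the work surface. World frame = base frame: x ahead of the robot, y to its left, z up, the work surface at z = 0. Lengths are in mm, angles in rad, forces in N, time in s.
With the tool pointing down it reaches from about 350 to 875 mm from the base axis. Payload 4.2 kg.
Tool frame: the origin (TCP) lies midway between the tips of the shut fingers; the grasp point (between the pads) lies 19 mm behind it (arm.grasp_offset is the distance from the TCP to the grasp point, in mm); z points along the fingers, y is the direction in which the jaws open and shut (so a half turn about z gives the same grasp; the last joint's range is limited). The gripper opens to 85 mm and grips with 20 to 120 N. Pads are 22 mm wide; open, the fingers measure 114 mm over their backs; the gripper's body (76 mm by 85 mm) begins 54 mm behind the grasp point. The pads swing forward as they close: fully open they stand 13 mm farther back than shut.
Start: joints at [-0.846, 0.385, 0.008, 0, -1.194, -0.259], TCP at [280.722, -558.385, 231.312] pointing down, gripper open.
Joint ranges: [-3.14, 3.14], [-1.21, 2.06], [-1.07, 1.41], [-3.16, 2.05], [-2.99, -0.16], [-3.1, 3.1]. Speed limits (rad/s): [2.79, 2.79, 3.14, 3.14, 3.14, 3.14].

### API

Orientations are given as a unit quaternion [x, y, z, w].
In Python, from bench import arm gives the robot as it stands.
- The arm moves only by the tool move_arm, never from a script. Its argument "moves" is a list of rows, each an object with "gripper": the gripper's target within -1 to 1 (fully open at 1, half-way at 0, shut at -1); "xyz": the shift along the tool's x, y, z in cm, a list of three; "angular": the turn, a rotation vector about the tool's x, y, z in rad, a list of three. In form: [{"gripper": gripper, "xyz": [dx, dy, dz], "angular": [wx, wy, wz]}, ...]. A call has 1 to 10 rows; each row is the pose to reach, as a shift and turn from the pose commanded when the call began, along the tool's axes at that moment; what a row does not reach only later rows make up. A row lasts 1/8 s, in which the tool goes at most 62.5 mm and 10.7 degrees, less where a joint would pass 70% of its speed; a pose out of reach is approached as far as the arm can. A call with a gripper value outside its range is refused whole. The fingers move at their own pace and stop on an object; the grip force is fixed at half the most. Time passes only in rows, so rows that repeat a pose let the fingers close. It gives the time, the measured TCP pose, the force and the opening at its end, in the units of the state.
- arm.read_state(): the state, without advancing time (a new reading comes with each control period).
- arm.get_image(name): name is "scene" or "top" or "wrist"; returns (picture, depth): 420x560x3 uint8, blue, green, red; 420x560 float32, mm along the optical axis (not along the pixel's ray), 0 where there is no reading.
- arm.get_calibration(name): a dict with "camera_matrix" (3x3 intrinsics, pixels), "R" (3x3) and "t" (3): a world point X has camera coordinates R X + t. Camera axes: x right, y down, z forward; pixel columns grow to the right and rows downward; lengths in mm; the calibration is good to about 2 mm. A picture is of the moment at which its call begins: read the wrist's pose just before it. get_calibration takes no time and is no camera call; for the wrist camera it gives the pose at the moment of the call.
- arm.job_done(): hands the job in, once; it reports no verdict.
The state is a dict: "clock": time; "joints": joint angles; "joint_vel": joint speeds; "joint_efforts": joint torques, N m; "position": TCP position; "ee_rot": TCP orientation; "contact_force": force on the tool from outside, world axes, zero at the start; "wrist_torque": the same for the moment, N m; "gripper_width": finger opening in mm.
Only numpy, scipy, OpenCV 4.12 (cv2) and the standard library are available. Lean on these libraries where they do the work, as an engineer would, in place of code of your own. Each camera call takes 0.05 s, during which the arm holds its last target. There are 200 camera calls.

## Working session

There is one attempt and no reset: what is moved stays moved. The work goes in short steps, Python scripts to look and compute and a tool call to move; the robot and the scene stay as the last step left them, time stands still between calls to the robot, and variables do not carry over. Pictures are saved under pics/ and viewed, about 8 in all and at most 12, crops included, and the job is handed in when it is done.

Besides the shell and the picture viewer there is one more tool, called as name(argument=value, ...), one argument or row to a line, values as JSON. move_arm: Moves the arm, as the interface text tells. Its arguments: {"type":"object","properties":{"moves":{"type":"array","items":{"type":"object","properties":{"gripper":{"type":"number"},"xyz":{"type":"array","items":{"type":"number"}},"angular":{"type":"array","items":{"type":"number"}}}}}},"required":["moves"]}

```bash
ls; mkdir -p pics; python3 - <<'E'
from bench import arm
import cv2,numpy as np
s=arm.read_state();print(s)
for n in("top","scene"):
    p,d=arm.get_image(n);cv2.imwrite(f"pics/{n}0.png",p);np.save(f"pics/{n}0.npy",d)
    c=arm.get_calibration(n);print(n,c)
E
```

```text
pics
{'clock': 0.0, 'joints': array([-8.46414775e-01,  3.85556059e-01,  6.65112068e-03, -5.20576968e-04,
       -1.19400927e+00, -2.58589611e-01]), 'joint_vel': array([-0.00039238, -0.00082657, -0.00011643, -0.00015068,  0.00022673,
       -0.00122785]), 'joint_efforts': array([ 1.95543362e-03, -3.92291558e+01,  1.88406318e+01,  4.18618217e+00,
       -4.56388952e-03, -6.68860125e-06]), 'position': array([ 280.4643764 , -557.88995529,  230.22858605]), 'ee_rot': array([-2.30702703e-01,  9.73023681e-01,  1.04777177e-03, -2.86460852e-04]), 'contact_force': array([ 0.52243575, -0.37982137, -0.02310905]), 'wrist_torque': array([ 0.01060697,  0.04242913, -0.04849446]), 'gripper_width': 85.20889314614969}
top {'camera_matrix': array([[428.16940977,   0.        , 274.81531217],
       [  0.        , 428.16940977, 204.45594848],
       [  0.        ,   0.        ,   1.        ]]), 'R': array([[-0.01944751, -0.99943462, -0.02742677],
       [-0.99100657,  0.02290148, -0.13183893],
       [ 0.1323925 ,  0.02461617, -0.99089165]]), 't': array([ 166.06103539,  460.8514161 , 1381.21207988])}
scene {'camera_matrix': array([[471.34785253,   0.        , 273.17190424],
       [  0.        , 471.34785253, 210.73222363],
       [  0.        ,   0.        ,   1.        ]]), 'R': array([[-8.32629568e-01,  5.53829819e-01,  7.30963870e-04],
       [ 4.79485024e-01,  7.21518622e-01, -4.99504744e-01],
       [-2.77168026e-01, -4.15551933e-01, -8.66310843e-01]]), 't': array([ 281.52692036, -280.40490907, 1538.1561221 ])}
```

View pics/top0.png

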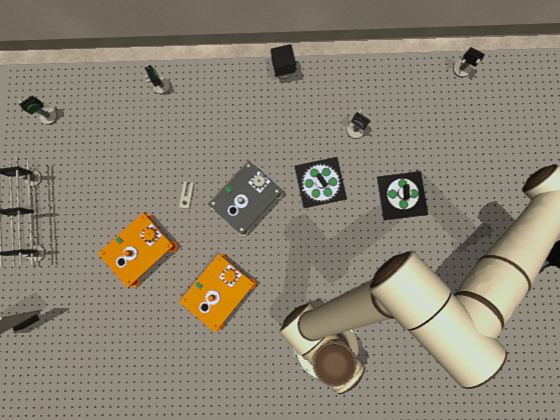

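View pics/scene0.png

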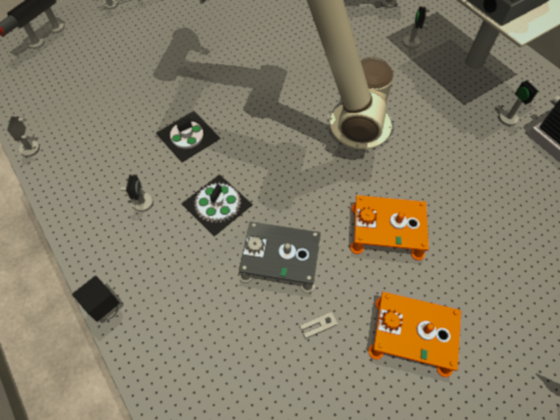

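Top view: the dark unit is at (247,198), with its seat at about (241,201) and pinion at (260,181). The orange units at (138,250) and (218,290) are look-alikes in the wrong colour. The toothed carousel is at (321,181). The smooth disc is at (403,193), the mirror at (358,123) and the fork at (187,194). The scene view agrees: unit (281,254), carousel (217,201). I'll confirm this in a crop.

```bash
cat > h.py <<'E'
import numpy as np,cv2
from bench import arm
def deproj(c,u,v,z):
    K=c["camera_matrix"];pc=np.array([(u-K[0,2])/K[0,0],(v-K[1,2])/K[1,1],1])*z
    return c["R"].T@(pc-c["t"])
def atz(c,u,v,zw):
    K=c["camera_matrix"];r=c["R"].T@np.array([(u-K[0,2])/K[0,0],(v-K[1,2])/K[1,1],1]);o=-c["R"].T@c["t"]
    return o+r*(zw-o[2])/r[2]
def proj(c,X):
    p=c["camera_matrix"]@(c["R"]@np.asarray(X,float)+c["t"]);return p[:2]/p[2]
E
python3 - <<'E'
from h import *
t=cv2.imread("pics/top0.png");s=cv2.imread("pics/scene0.png")
a=cv2.resize(t[150:250,195:355],(800,500),interpolation=cv2.INTER_CUBIC)[:, :]
b=cv2.resize(s[165:295,170:330],None,fx=2.5,fy=2.5,interpolation=cv2.INTER_CUBIC)
o=np.zeros((600,800,3),np.uint8);a=cv2.resize(a,(480,300));o[:300,:480]=a;o[275:600,400:800]=b
cv2.imwrite("pics/crop1.png",o)
for n,pts in dict(top=[(321,181),(241,201),(260,181),(403,193)],scene=[(217,201),(217,190),(288,248),(255,244)]).items():
    c=arm.get_calibration(n);d=np.load(f"pics/{n}0.npy")
    for u,v in pts:print(n,u,v,deproj(c,u,v,d[v,u]).round(1))
E
```

```text
top 321 181 [531.3   5.1  75.1]
top 241 201 [469.1 261.2  97.9]
top 260 181 [535.3 201.3  79.5]
top 403 193 [ 489.7 -260.8   51.2]
scene 217 201 [543.7  21.   46.3]
scene 217 190 [532.1   7.2  76.2]
scene 288 248 [474.4 273.4  97.7]
scene 255 244 [535.4 211.   83.6]
```

View pics/crop1.png

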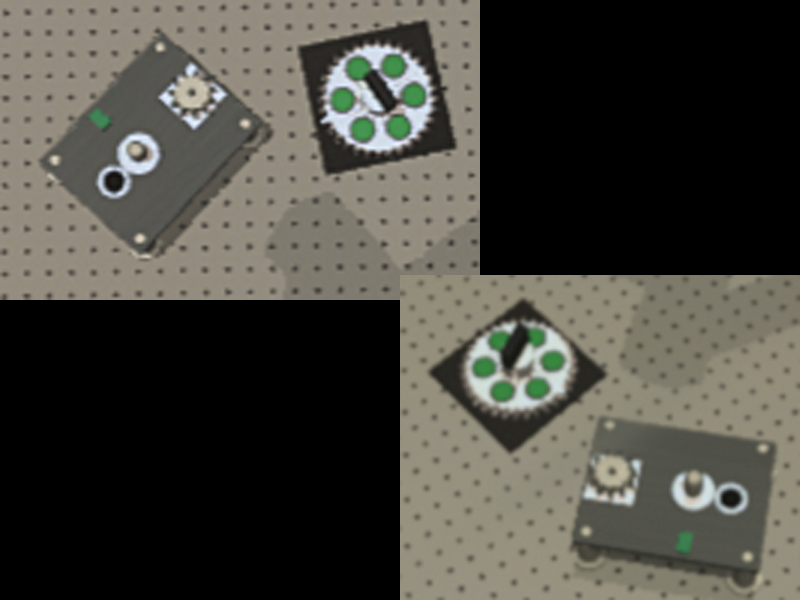

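The crop confirms the choice: a grey-black deck with a bare steel pinion, and a 32-toothed, six-filter wheel with a black web. Next I'll estimate the web angle and the wrist camera geometry.

```bash
cat >> h.py <<'E'
def cloud(c,d):
    K=c["camera_matrix"];v,u=np.nonzero(d>0);z=d[v,u]
    pc=np.stack([(u-K[0,2])/K[0,0]*z,(v-K[1,2])/K[1,1]*z,z],1)
    return (pc-c["t"])@c["R"]
def web(P,c0,zlo,zhi,r=45):
    m=(P[:,2]>zlo)&(P[:,2]<zhi)&(np.hypot(P[:,0]-c0[0],P[:,1]-c0[1])<r);Q=P[m]
    (cx,cy),(w,h),a=cv2.minAreaRect(Q[:,:2].astype(np.float32))
    vt=np.linalg.svd(Q[:,:2]-Q[:,:2].mean(0))[2][0]
    return len(Q),(round(cx,1),round(cy,1)),(round(w,1),round(h,1)),Q.mean(0).round(1),np.degrees(np.arctan2(vt[1],vt[0])).round(1)%180
def R_tool():
    from scipy.spatial.transform import Rotation as Ro
    s=arm.read_state();return s,Ro.from_quat(s["ee_rot"]).as_matrix()
E
python3 - <<'E'
from h import *
for n in("top","scene"):
    P=cloud(arm.get_calibration(n),np.load(f"pics/{n}0.npy"));print(n,web(P,(531,6),60,90))
s,R=R_tool();c=arm.get_calibration("wrist")
print(R.round(3));print("cam in tool",(R.T@(-c["R"].T@c["t"]-s["position"])).round(1),"\n",(c["R"]@R).round(3),c["camera_matrix"])
for tgt in([531,6,200],[475,265,200]):
    print(R.T@(np.array(tgt)-s["position"])/10)
E
```

```text
top (70, (537.7, 2.9), (44.9, 14.7), array([537.3,   3.4,  70.9]), np.float64(33.5))
scene (101, (536.9, 5.1), (44.0, 15.3), array([536.9,   6.7,  72.4]), np.float64(31.2))
[[-0.894 -0.449 -0.001]
 [-0.449  0.894  0.002]
 [ 0.     0.002 -1.   ]]
cam in tool [  68.7   -0.6 -143.7] 
 [[ 0.001  1.     0.   ]
 [-0.963  0.001 -0.271]
 [-0.271 -0.     0.963]] [[318.13468885   0.         277.88921596]
 [  0.         318.13468885 216.27567635]
 [  0.           0.           1.        ]]
[-47.70492798  39.13258724   3.10450939]
[-54.33062415  64.78931204   3.15572616]
```

move_arm(
  moves=[
    {"gripper": 1, "xyz": [-3, 2.4, 0], "angular": [0, 0, 0]},
    {"gripper": 1, "xyz": [-8, 6.4, 0], "angular": [0, 0, 0]},
    {"gripper": 1, "xyz": [-13, 10.4, 0], "angular": [0, 0, -0.02]},
    {"gripper": 1, "xyz": [-18, 14.4, 0], "angular": [0, 0, -0.04]},
    {"gripper": 1, "xyz": [-23, 18.4, 0], "angular": [0, 0, -0.06]},
    {"gripper": 1, "xyz": [-28, 22.4, 0], "angular": [0, 0, -0.08]},
    {"gripper": 1, "xyz": [-33, 26.4, 0], "angular": [0, 0, -0.1]},
    {"gripper": 1, "xyz": [-38, 30.4, 0], "angular": [0, 0, -0.1]},
    {"gripper": 1, "xyz": [-43, 34.5, 0], "angular": [0, 0, -0.1]},
    {"gripper": 1, "xyz": [-47, 37.8, 0], "angular": [0, 0, -0.1]},
  ],
)

```text
clock: 1.35
position: [530.2, -9.6, 231.2]
ee_rot: [-0.279, 0.96, 0.0, -0.0]
contact_force: [1.4, -0.2, 0.1]
gripper_width: 85.3
```

move_arm(
  moves=[
    {"gripper": 1, "xyz": [-1.1, 0.9, 0], "angular": [0, 0, 0]},
    {"gripper": 1, "xyz": [-1.1, 0.9, 0], "angular": [0, 0, 0]},
    {"gripper": 1, "xyz": [-1.1, 0.9, 0], "angular": [0, 0, 0]},
    {"gripper": 1, "xyz": [-1.1, 0.9, 0], "angular": [0, 0, 0]},
  ],
)

```text
clock: 1.85
position: [533.9, 0.6, 231.4]
ee_rot: [-0.278, 0.961, 0.0, -0.0]
contact_force: [0.0, 0.8, -0.0]
gripper_width: 85.4
```

```bash
python3 - <<'E'
from h import *
s,R=R_tool();c=arm.get_calibration("wrist");p,d=arm.get_image("wrist")
cv2.imwrite("pics/w1.png",p);np.savez("pics/w1.npz",d=d,**c)
print(s["clock"],s["position"],np.degrees(np.arctan2(R[1,1],R[0,1])),np.abs(s["joint_vel"]).max(),s["joints"].round(2))
P=cloud(c,d);print(web(P,(537,4),60,90))
for n in ("top",):
    p,d=arm.get_image("scene");cv2.imwrite("pics/scene1.png",p)
E
```

```text
1.85 [533.94917028   0.5591597  231.43341343] 122.30282473688828 0.004115681877736636 [ 0.3   0.23 -0.21 -0.   -1.13 -1.31]
(665, (537.7, 1.7), (45.5, 12.9), array([536.5,   1. ,  74.6]), np.float64(32.2))
```

View pics/w1.png

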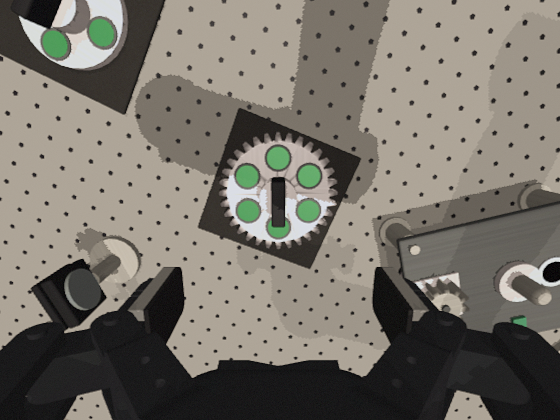

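The wrist view shows the carousel web at (278,202), upright in the image, so the jaws are already aligned with it. The unit's spindle is at (535,285). Before grasping I'll measure the spindle and pinion phase from above the unit.

move_arm(
  moves=[
    {"gripper": 1, "xyz": [-2, 5, 0], "angular": [0, 0, 0]},
    {"gripper": 1, "xyz": [-4, 10, 0], "angular": [0, 0, 0]},
    {"gripper": 1, "xyz": [-6, 15, 0], "angular": [0, 0, 0]},
    {"gripper": 1, "xyz": [-8, 19.5, 0], "angular": [0, 0, 0]},
    {"gripper": 1, "xyz": [-8.5, 21.2, 0], "angular": [0, 0, 0]},
    {"gripper": 1, "xyz": [-8.5, 21.2, 0], "angular": [0, 0, 0]},
    {"gripper": 1, "xyz": [-8.5, 21.2, 0], "angular": [0, 0, 0]},
  ],
)

```text
clock: 2.82
position: [492.6, 225.2, 231.3]
ee_rot: [-0.279, 0.96, -0.0, -0.0]
contact_force: [-0.5, -0.4, -0.2]
gripper_width: 85.5
```

```bash
python3 - <<'E'
from h import *
s,R=R_tool();c=arm.get_calibration("wrist");p,d=arm.get_image("wrist")
cv2.imwrite("pics/w2.png",p);np.savez("pics/w2.npz",d=d,**c)
print(s["clock"],s["position"],np.abs(s["joint_vel"]).max(),s["joints"].round(2))
print(proj(c,[475,265,68]),proj(c,[475,265,100]),proj(c,[535,204,82]))
cv2.imwrite("pics/w2c.png",cv2.resize(p[60:310,140:440],(720,600),interpolation=cv2.INTER_CUBIC))
E
```

```text
2.825 [492.62212411 225.23542219 231.33398003] 0.008320693736915458 [ 0.73  0.24 -0.2   0.   -1.13 -1.73]
[321.8620271  205.40832399] [326.59509278 213.89687411] [236.48396114 226.95543671]
```

View pics/w2c.png

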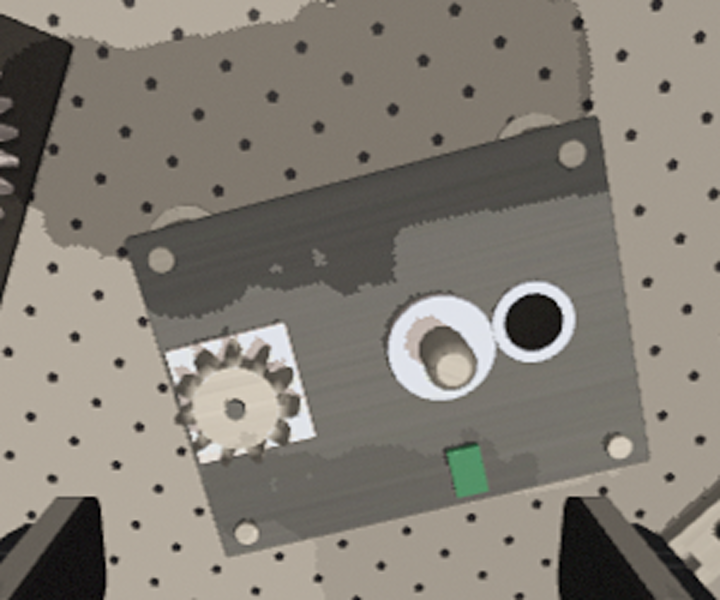

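move_arm(
  moves=[
    {"gripper": 1, "xyz": [2, 4, 0], "angular": [0, 0, 0]},
    {"gripper": 1, "xyz": [4, 6, 0], "angular": [0, 0, 0]},
    {"gripper": 1, "xyz": [4, 6, 0], "angular": [0, 0, 0]},
    {"gripper": 1, "xyz": [4, 6, 0], "angular": [0, 0, 0]},
  ],
)

```text
clock: 3.38
position: [427.3, 255.0, 231.6]
ee_rot: [-0.279, 0.96, 0.0, 0.0]
contact_force: [-0.6, 0.4, -0.7]
gripper_width: 85.4
```

```bash
python3 - <<'E'
from h import *
s,R=R_tool();c=arm.get_calibration("wrist");p,d=arm.get_image("wrist")
cv2.imwrite("pics/w3.png",p);np.savez("pics/w3.npz",d=d,**c)
print(s["clock"],s["position"],np.abs(s["joint_vel"]).max())
E
```

```text
3.375 [427.28167001 255.04704846 231.61013793] 0.012454104738639608
```

Crop, in full-image pixels: spindle tip (330,214), seat ring (324,205), pinion centre (238,230). Next I'll fit their positions and the tooth phases from the depth data of both views.

```bash
cat > fit.py <<'E'
from h import *
from scipy.optimize import least_squares
def ld(n):
    f=np.load(f"pics/{n}.npz");return {k:f[k] for k in("camera_matrix","R","t")},f["d"]
def circ(Q,r=None):
    f=lambda p:np.hypot(Q[:,0]-p[0],Q[:,1]-p[1])-(r or p[2])
    return least_squares(f,[*Q[:,:2].mean(0),20][:2 if r else 3],loss="soft_l1").x
def near(P,c,r0,r1,zl,zh):
    r=np.hypot(P[:,0]-c[0],P[:,1]-c[1]);return P[(r>=r0)&(r<r1)&(P[:,2]>zl)&(P[:,2]<zh)]
def phase(P,c,n,r0,r1,zl,zh):
    Q=near(P,c,r0,r1,zl,zh);a=np.arctan2(Q[:,1]-c[1],Q[:,0]-c[0])
    m=np.exp(1j*n*a).mean();return len(Q),np.angle(m)/n,abs(m)
E
python3 - <<'E'
from fit import *
for n in("w2","w3"):
    c,d=ld(n);P=cloud(c,d)
    t=near(P,(475,265),0,20,94,110);(x,y),r=cv2.minEnclosingCircle(t[:,:2].astype(np.float32))
    t2=t[t[:,2]>98.5];print(n,"tip",len(t),t.mean(0).round(1),t2.mean(0).round(1),(round(x,1),round(y,1),round(r,1)))
    q=near(P,(475,265),8,26,65,73)
    (x,y),r=cv2.minEnclosingCircle(q[:,:2].astype(np.float32));print(" seat encl",round(x,1),round(y,1),round(r,1),"z",np.median(q[:,2]).round(1))
    q=near(P,(535,204),0,30,79.5,88);(x,y),r=cv2.minEnclosingCircle(q[:,:2].astype(np.float32));print(" pinion",len(q),q.mean(0).round(1),round(x,1),round(y,1),round(r,1),np.median(q[:,2]).round(1))
    for r0,r1 in((17,19),(19,21),(21,23),(23,25.5)):print("  ph",r0,phase(P,(x,y),11,r0,r1,79.5,88))
    m=(P[:,2]>55)&(P[:,2]<64)&(np.hypot(P[:,0]-490,P[:,1]-248)<140);print(" deck",np.median(P[m][:,2]).round(2),cv2.minAreaRect(P[m][:,:2].astype(np.float32)))
E
```

```text
w2 tip 364 [473.3 264.6  99.4] [473.6 265.1 100.7] (473.9, 265.6, 9.9)
 seat encl 473.7 265.8 22.2 z 69.1
 pinion 1490 [535.9 206.1  83.2] 536.6 206.3 25.6 83.2
  ph 17 (156, np.float64(-0.2146317747871508), np.float64(0.39020895142156004))
  ph 19 (142, np.float64(-0.21605943149396725), np.float64(0.5912038638652636))
  ph 21 (133, np.float64(-0.21811546472265786), np.float64(0.6665067740088888))
  ph 23 (126, np.float64(-0.21792286551544546), np.float64(0.8446621008868979))
 deck 61.15 ((486.907470703125, 253.31727600097656), (149.80532836914062, 196.40748596191406), 46.58919143676758)
w3 tip 330 [472.3 264.9  99.4] [473.1 265.5 100.6] (473.8, 265.7, 10.0)
 seat encl 473.9 265.7 22.2 z 69.1
 pinion 1057 [531.4 206.5  83. ] 536.1 206.4 25.6 83.1
  ph 17 (116, np.float64(-0.21160344517117433), np.float64(0.3872606079115441))
  ph 19 (107, np.float64(-0.21845803492026736), np.float64(0.590090744351663))
  ph 21 (107, np.float64(-0.21401675309970392), np.float64(0.6665275750715883))
  ph 23 (108, np.float64(-0.21730987578044383), np.float64(0.834182618619223))
 deck 61.19 ((486.99298095703125, 253.65460205078125), (150.6846923828125, 195.68902587890625), 46.606170654296875)
```

```bash
python3 - <<'E'
from fit import *
c,d=ld("w1");P=cloud(c,d)
q=near(P,(537,3),50,80,15,22);print(len(q),np.median(q[:,2]));(x,y),r=cv2.minEnclosingCircle(q[:,:2].astype(np.float32));print("car",x,y,r)
for r0,r1 in((58,60),(60,62),(62,64),(64,67)):print(r0,phase(P,(x,y),32,r0,r1,15,22))
w=near(P,(537,3),0,40,66,80);print("web",web(P,(537,3),66,80),np.median(w[:,2]))
b=near(P,(537,3),0,22,36,48);print("boss",np.median(b[:,2]))
k=near(P,(537,3),70,75,3,10);print("pad/table",np.median(k[:,2]) if len(k) else 0)
f=near(P,(537,3),100,150,-8,8);print("table",np.median(f[:,2]))
s,R=R_tool();print(s["position"],(R.T@(np.array([537.5,2.3,231])-s["position"])/10).round(2))
E
```

```text
3408 19.227368838787097
car 538.2911376953125 2.0342159271240234 67.65997314453125
58 (398, np.float64(-0.019445633707246543), np.float64(0.38407317061922447))
60 (321, np.float64(-0.021128470422583725), np.float64(0.5407744902684809))
62 (298, np.float64(-0.01954468174640108), np.float64(0.644771188732467))
64 (346, np.float64(-0.019587945148032474), np.float64(0.7864991657952772))
web (653, (537.7, 1.7), (45.5, 12.9), array([536.8,   1.2,  74.8]), np.float64(32.2)) 74.95833959776033
boss 43.10724966756133
pad/table 7.1319980867836374
table 1.1752206915426813
[427.40339992 255.06080215 231.46185254] [  4.22 -27.24   0.05]
```

move_arm(
  moves=[
    {"gripper": 1, "xyz": [0.8, -5, 0], "angular": [0, 0, 0]},
    {"gripper": 1, "xyz": [1.6, -10.5, 0], "angular": [0, 0, 0]},
    {"gripper": 1, "xyz": [2.5, -16, 0], "angular": [0, 0, 0]},
    {"gripper": 1, "xyz": [3.4, -21.5, 0], "angular": [0, 0, 0]},
    {"gripper": 1, "xyz": [4, -26, 2], "angular": [0, 0, 0]},
    {"gripper": 1, "xyz": [4.2, -27.3, 6], "angular": [0, 0, 0]},
    {"gripper": 1, "xyz": [4.2, -27.3, 10], "angular": [0, 0, 0]},
    {"gripper": 1, "xyz": [4.2, -27.3, 10], "angular": [0, 0, 0]},
    {"gripper": 1, "xyz": [4.2, -27.3, 10], "angular": [0, 0, 0]},
  ],
)

```text
clock: 4.55
position: [538.9, 2.5, 132.6]
ee_rot: [-0.279, 0.96, -0.0, 0.001]
contact_force: [-0.0, 0.5, 0.1]
gripper_width: 85.4
```

```bash
python3 - <<'E'
from fit import *
s,R=R_tool();c=arm.get_calibration("wrist");p,d=arm.get_image("wrist")
cv2.imwrite("pics/w4.png",p);np.savez("pics/w4.npz",d=d,**c)
P=cloud(c,d);print(s["position"],web(P,(538,2),66,80))
q=near(P,(538,2),50,80,15,22);(x,y),r=cv2.minEnclosingCircle(q[:,:2].astype(np.float32));print("car",x,y,r,np.median(q[:,2]),phase(P,(x,y),32,64,67,15,22))
print((R.T@(np.array([538,2,47])-s["position"])/10).round(2))
E
```

```text
[538.91665748   2.46712331 132.63961786] (1391, (537.6, 1.6), (45.5, 13.8), array([536.4,   1. ,  74.7]), np.float64(32.6))
car 538.24755859375 2.0752782821655273 67.65109252929688 19.227844672628144 (619, np.float64(-0.020147013383049323), np.float64(0.7790642151611675))
[0.12 0.02 8.56]
```

move_arm(
  moves=[
    {"gripper": 1, "xyz": [0.1, 0, 4], "angular": [0, 0, 0]},
    {"gripper": 1, "xyz": [0.1, 0, 7], "angular": [0, 0, 0]},
    {"gripper": 1, "xyz": [0.1, 0, 8.5], "angular": [0, 0, 0]},
    {"gripper": 1, "xyz": [0.1, 0, 8.5], "angular": [0, 0, 0]},
    {"gripper": -1, "xyz": [0.1, 0, 8.5], "angular": [0, 0, 0]},
    {"gripper": -1, "xyz": [0.1, 0, 8.5], "angular": [0, 0, 0]},
    {"gripper": -1, "xyz": [0.1, 0, 8.5], "angular": [0, 0, 0]},
    {"gripper": -1, "xyz": [0.1, 0, 8.5], "angular": [0, 0, 0]},
    {"gripper": -1, "xyz": [0.1, 0, 8.5], "angular": [0, 0, 0]},
    {"gripper": -1, "xyz": [0.1, 0, 8.5], "angular": [0, 0, 0]},
  ],
)

```text
clock: 5.85
position: [537.0, 2.2, 46.8]
ee_rot: [-0.279, 0.96, -0.0, 0.0]
contact_force: [-0.9, 0.9, 4.8]
gripper_width: 13.1
```

move_arm(
  moves=[
    {"gripper": -1, "xyz": [0, 0, 0], "angular": [0, 0, 0]},
    {"gripper": -1, "xyz": [0, 0, 0], "angular": [0, 0, 0]},
    {"gripper": -1, "xyz": [0, 0, -0.3], "angular": [0, 0, 0]},
    {"gripper": -1, "xyz": [0, 0, -1], "angular": [0, 0, 0]},
    {"gripper": -1, "xyz": [0, 0, -2], "angular": [0, 0, 0]},
    {"gripper": -1, "xyz": [0, 0, -3], "angular": [0, 0, 0]},
    {"gripper": -1, "xyz": [0, 0, -3], "angular": [0, 0, 0]},
  ],
)

```text
clock: 6.72
position: [537.5, 2.3, 77.6]
ee_rot: [-0.279, 0.96, -0.0, 0.001]
contact_force: [0.0, 0.1, -4.1]
gripper_width: 13.0
```

move_arm(
  moves=[
    {"gripper": -1, "xyz": [0, 0, -3], "angular": [0, 0, 0]},
    {"gripper": -1, "xyz": [0, 0, -7], "angular": [0, 0, 0]},
    {"gripper": -1, "xyz": [0, 0, -10], "angular": [0, 0, 0]},
    {"gripper": -1, "xyz": [0, 0, -11], "angular": [0, 0, 0]},
    {"gripper": -1, "xyz": [0, 0, -11], "angular": [0, 0, 0]},
    {"gripper": -1, "xyz": [0, 0, -11], "angular": [0, 0, 0]},
  ],
)

```text
clock: 7.48
position: [535.6, 2.0, 184.5]
ee_rot: [-0.279, 0.96, 0.0, -0.002]
contact_force: [-0.6, -0.3, -3.7]
gripper_width: 12.9
```

```bash
cat >> fit.py <<'E'
def held(name):
    s,R=R_tool();c=arm.get_calibration("wrist");p,d=arm.get_image("wrist");cv2.imwrite(f"pics/{name}.png",p)
    P=cloud(c,d);pos=s["position"];zp=pos[2]-41+12+1
    q=near(P,pos,48,75,zp-6,zp+6)
    n=np.linalg.lstsq(np.c_[q[:,:2]-pos[:2],np.ones(len(q))],q[:,2],rcond=None)[0]
    # fit tip circle: take outermost points
    a=np.arctan2(q[:,1]-pos[1],q[:,0]-pos[0]);r=np.hypot(q[:,0]-pos[0],q[:,1]-pos[1])
    (x,y),rr=cv2.minEnclosingCircle(q[:,:2].astype(np.float32))
    ph=[phase(P,(x,y),32,r0,r0+2,zp-6,zp+6)[1:] for r0 in(60,62,64)]
    print(name,"t",s["clock"],"pos",pos.round(2),"yaw_y",np.arctan2(R[1,1],R[0,1]).round(4),"car",round(x,2),round(y,2),round(rr,2),"plate z",np.median(q[:,2]).round(2),"tilt",n[:2].round(4),"ph",np.round(ph,4).tolist(),"n",len(q),"arc",np.ptp(a))
    print("F",s["contact_force"].round(1),s["wrist_torque"].round(2))
    return s,R,(x,y),ph
E
python3 -c "
from fit import *
held('w5')"
```

```text
w5 t 7.475 pos [535.57   1.96 184.53] yaw_y 2.1362 car 536.69 1.57 67.78 plate z 156.98 tilt [-0.0005  0.0008] ph [[-0.0246, 0.455], [-0.0242, 0.5812], [-0.0236, 0.7215]] n 11623 arc 6.282133855898314
F [-0.6 -0.3 -3.7] [-0.03  0.01  0.04]
```

View pics/w5.png

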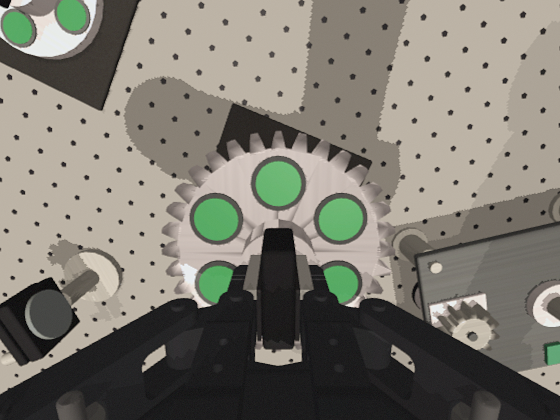

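The carousel is held level: plate tilt under 0.001 rad, web at (279,270), teeth clear. Now I'll carry it over the spindle at this height and turn it by the phase I computed.

move_arm(
  moves=[
    {"gripper": -1, "xyz": [-1, 3, 0], "angular": [0, 0, 0]},
    {"gripper": -1, "xyz": [-2.4, 7, 0], "angular": [0, 0, 0]},
    {"gripper": -1, "xyz": [-4, 11.5, 0], "angular": [0, 0, -0.02]},
    {"gripper": -1, "xyz": [-5.5, 16, 0], "angular": [0, 0, -0.04]},
    {"gripper": -1, "xyz": [-7, 20.5, 0], "angular": [0, 0, -0.061]},
    {"gripper": -1, "xyz": [-8.3, 24, 0], "angular": [0, 0, -0.061]},
    {"gripper": -1, "xyz": [-8.8, 25.6, 0], "angular": [0, 0, -0.061]},
    {"gripper": -1, "xyz": [-8.8, 25.7, 0], "angular": [0, 0, -0.061]},
    {"gripper": -1, "xyz": [-8.8, 25.7, 0], "angular": [0, 0, -0.061]},
    {"gripper": -1, "xyz": [-8.8, 25.7, 0], "angular": [0, 0, -0.061]},
  ],
)

```text
clock: 8.78
position: [473.3, 265.2, 186.2]
ee_rot: [-0.308, 0.952, -0.0, -0.0]
contact_force: [0.6, 0.2, -3.1]
gripper_width: 13.3
```

```bash
python3 -c "
from fit import *
s,R,c,ph=held('w6')
print('xy err tool cm',(R.T@np.array([473.8-c[0],265.7-c[1],0])/10).round(3),'turn tool z',-(0.0374-ph[2][0]),s['joints'].round(2))"
```

```text
w6 t 8.775 pos [473.32 265.16 186.18] yaw_y 2.1961 car 474.6 265.06 67.79 plate z 158.56 tilt [0.0027 0.0009] ph [[0.0359, 0.4416], [0.0378, 0.5572], [0.037, 0.7054]] n 11626 arc 6.282473346867533
F [ 0.6  0.2 -3.1] [ 0.01  0.01 -0.04]
xy err tool cm [0.028 0.099 0.   ] turn tool z -0.0003638978619935618 [ 0.81  0.28 -0.26  0.   -1.03 -1.76]
```

move_arm(
  moves=[
    {"gripper": -1, "xyz": [0.03, 0.1, 1.5], "angular": [0, 0, 0]},
    {"gripper": -1, "xyz": [0.03, 0.1, 3], "angular": [0, 0, 0]},
    {"gripper": -1, "xyz": [0.03, 0.1, 4], "angular": [0, 0, 0]},
    {"gripper": -1, "xyz": [0.03, 0.1, 4], "angular": [0, 0, 0]},
    {"gripper": -1, "xyz": [0.03, 0.1, 4], "angular": [0, 0, 0]},
    {"gripper": -1, "xyz": [0.03, 0.1, 4], "angular": [0, 0, 0]},
  ],
)

```text
clock: 9.57
position: [472.6, 267.2, 146.9]
ee_rot: [-0.308, 0.951, 0.0, 0.001]
contact_force: [0.3, -0.0, -2.9]
gripper_width: 12.8
```

```bash
python3 -c "
from fit import *
for n in('w7','w7b','w7c'):
  s,R,c,ph=held(n)
  print('xy err tool cm',(R.T@np.array([473.8-c[0],265.7-c[1],0])/10).round(3),'turn tool z',-(0.0374-ph[2][0]))"
```

```text
w7 t 9.575 pos [472.64 267.2  146.87] yaw_y 2.1978 car 473.85 267.22 67.74 plate z 119.2 tilt [0.0037 0.0024] ph [[0.0396, 0.4408], [0.0402, 0.5675], [0.0396, 0.7063]] n 11613 arc 6.281951825137762
F [ 0.3 -0.  -2.9] [-0.05 -0.03 -0.  ]
xy err tool cm [ 0.094 -0.12  -0.   ] turn tool z 0.0021761489701298056
w7b t 9.625 pos [472.58 267.16 146.85] yaw_y 2.1978 car 473.9 267.16 67.76 plate z 119.17 tilt [0.0037 0.0023] ph [[0.0391, 0.4309], [0.0388, 0.5638], [0.0394, 0.6977]] n 11595 arc 6.282297509365702
F [-0.3  0.2 -3.2] [0.02 0.06 0.01]
xy err tool cm [ 0.094 -0.112 -0.   ] turn tool z 0.002024485040379685
w7c t 9.675 pos [472.54 267.11 146.79] yaw_y 2.1977 car 474.01 267.1 67.93 plate z 119.13 tilt [0.0037 0.0021] ph [[0.0378, 0.4179], [0.0379, 0.5428], [0.0387, 0.6778]] n 11609 arc 6.281694505352446
F [-0.5 -0.1 -3.2] [-0.04  0.04  0.01]
xy err tool cm [ 0.1   -0.101 -0.   ] turn tool z 0.0013378825284176415
```

move_arm(
  moves=[
    {"gripper": -1, "xyz": [0.09, -0.1, 0], "angular": [0, 0, 0]},
    {"gripper": -1, "xyz": [0.09, -0.1, 0.4], "angular": [0, 0, 0]},
    {"gripper": -1, "xyz": [0.09, -0.1, 0.8], "angular": [0, 0, 0]},
    {"gripper": -1, "xyz": [0.09, -0.1, 0.8], "angular": [0, 0, 0]},
    {"gripper": -1, "xyz": [0.09, -0.1, 0.8], "angular": [0, 0, 0]},
  ],
)

```text
clock: 10.35
position: [472.2, 265.6, 138.3]
ee_rot: [-0.308, 0.951, -0.0, -0.0]
contact_force: [-0.9, -1.1, -3.0]
gripper_width: 13.3
```

```bash
python3 -c "
from fit import *
for n in('w8','w8b'):
  s,R,c,ph=held(n)
  print('xy err tool cm',(R.T@np.array([473.8-c[0],265.7-c[1],0])/10).round(3),'turn tool z',-(0.0374-ph[2][0]))"
```

```text
w8 t 10.35 pos [472.23 265.59 138.25] yaw_y 2.1977 car 473.44 265.76 68.04 plate z 110.62 tilt [0.0029 0.0014] ph [[0.0401, 0.4394], [0.0408, 0.5516], [0.0404, 0.6907]] n 11612 arc 6.281828983161713
F [-0.9 -1.1 -3. ] [0.03 0.01 0.01]
xy err tool cm [-0.026 -0.025 -0.   ] turn tool z 0.002991936784528512
w8b t 10.4 pos [472.29 265.62 138.35] yaw_y 2.1977 car 473.65 265.69 67.83 plate z 110.71 tilt [0.0032 0.0014] ph [[0.0394, 0.4178], [0.0392, 0.5476], [0.0388, 0.6898]] n 11615 arc 6.2819052393535095
F [-0.   1.  -3.2] [-0.   -0.02 -0.01]
xy err tool cm [-0.013 -0.008  0.   ] turn tool z 0.0014273104284969543
```

move_arm(
  moves=[
    {"gripper": -1, "xyz": [0, 0, 0.3], "angular": [0, 0, 0]},
    {"gripper": -1, "xyz": [0, 0, 0.6], "angular": [0, 0, 0]},
    {"gripper": -1, "xyz": [0, 0, 0.9], "angular": [0, 0, 0]},
    {"gripper": -1, "xyz": [0, 0, 0.9], "angular": [0, 0, 0]},
  ],
)

```text
clock: 10.95
position: [472.1, 265.4, 129.0]
ee_rot: [-0.308, 0.951, -0.0, -0.0]
contact_force: [-0.6, -0.9, -3.2]
gripper_width: 13.0
```

```bash
python3 -c "
from fit import *
for n in('w9','w9b'):
  s,R,c,ph=held(n)
  print('xy err tool cm',(R.T@np.array([473.8-c[0],265.7-c[1],0])/10).round(3),'turn tool z',-(0.0374-ph[2][0]))"
```

```text
w9 t 10.95 pos [472.08 265.42 128.96] yaw_y 2.1975 car 473.34 265.39 67.74 plate z 101.33 tilt [0.0027 0.0009] ph [[0.0394, 0.4357], [0.0387, 0.564], [0.039, 0.7001]] n 11629 arc 6.28255888470908
F [-0.6 -0.9 -3.2] [ 0.    0.04 -0.03]
xy err tool cm [-0.056 -0.002 -0.   ] turn tool z 0.001586932840924045
w9b t 11.0 pos [472.13 265.47 129.1 ] yaw_y 2.1977 car 473.34 265.57 67.76 plate z 101.5 tilt [0.0028 0.0012] ph [[0.0395, 0.4388], [0.0404, 0.5558], [0.04, 0.7008]] n 11601 arc 6.282299093109273
F [ 0.7  0.2 -3.1] [-0.03 -0.1   0.03]
xy err tool cm [-0.045 -0.017 -0.   ] turn tool z 0.0025503773245815417
```

move_arm(
  moves=[
    {"gripper": -1, "xyz": [-0.04, 0, 0.2], "angular": [0, 0, 0.002]},
    {"gripper": -1, "xyz": [-0.04, 0, 0.4], "angular": [0, 0, 0.002]},
    {"gripper": -1, "xyz": [-0.04, 0, 0.6], "angular": [0, 0, 0.002]},
    {"gripper": -1, "xyz": [-0.04, 0, 0.7], "angular": [0, 0, 0.002]},
    {"gripper": -1, "xyz": [-0.04, 0, 0.8], "angular": [0, 0, 0.002]},
    {"gripper": -1, "xyz": [-0.04, 0, 0.8], "angular": [0, 0, 0.002]},
  ],
)

```text
clock: 11.8
position: [472.5, 265.7, 121.2]
ee_rot: [-0.307, 0.952, -0.0, -0.0]
contact_force: [0.2, -0.8, -2.4]
gripper_width: 12.7
```

move_arm(
  moves=[
    {"gripper": -1, "xyz": [0, 0, 0.1], "angular": [0, 0, 0]},
    {"gripper": -1, "xyz": [0, 0, 0.2], "angular": [0, 0, 0]},
    {"gripper": -1, "xyz": [0, 0, 0.2], "angular": [0, 0, 0]},
  ],
)

```text
clock: 12.18
position: [472.4, 265.7, 119.2]
ee_rot: [-0.307, 0.952, -0.0, -0.0]
contact_force: [-0.2, 0.4, -3.8]
gripper_width: 13.0
```

```bash
python3 -c "
from fit import *
for n in('w10','w10b'):
  s,R,c,ph=held(n)
  print('xy err tool cm',(R.T@np.array([473.8-c[0],265.7-c[1],0])/10).round(3),'turn tool z',-(0.0374-ph[2][0]))"
```

```text
w10 t 12.175 pos [472.45 265.71 119.2 ] yaw_y 2.1956 car 473.85 265.69 67.83 plate z 91.58 tilt [0.0029 0.0009] ph [[0.0349, 0.4286], [0.0376, 0.5462], [0.0363, 0.6889]] n 11609 arc 6.282934732642965
F [-0.2  0.4 -3.8] [-0.02 -0.05  0.  ]
xy err tool cm [0.003 0.003 0.   ] turn tool z -0.0010659847251876867
w10b t 12.225 pos [472.5  265.75 119.26] yaw_y 2.1956 car 473.91 265.85 67.88 plate z 91.65 tilt [0.0029 0.0013] ph [[0.0363, 0.417], [0.0376, 0.5431], [0.0361, 0.6704]] n 11627 arc 6.282335694860869
F [ 0.7 -0.5 -3.8] [-0.06  0.06  0.05]
xy err tool cm [ 0.018 -0.006  0.   ] turn tool z -0.0012945061595479312
```

The underside now reads about 78.4 mm, below the pinion's top at 82 mm, and I see no contact force. The teeth have entered mesh, so I'll keep lowering gently.

move_arm(
  moves=[
    {"gripper": -1, "xyz": [0, 0, 0.1], "angular": [0, 0, 0]},
    {"gripper": -1, "xyz": [0, 0, 0.2], "angular": [0, 0, 0]},
    {"gripper": -1, "xyz": [0, 0, 0.3], "angular": [0, 0, 0]},
    {"gripper": -1, "xyz": [0, 0, 0.4], "angular": [0, 0, 0]},
    {"gripper": -1, "xyz": [0, 0, 0.4], "angular": [0, 0, 0]},
  ],
)

```text
clock: 12.9
position: [472.5, 265.7, 115.2]
ee_rot: [-0.307, 0.952, -0.0, -0.0]
contact_force: [1.0, 0.3, -3.0]
gripper_width: 13.1
```

move_arm(
  moves=[
    {"gripper": -1, "xyz": [0, 0, 0.1], "angular": [0, 0, 0]},
    {"gripper": -1, "xyz": [0, 0, 0.2], "angular": [0, 0, 0]},
    {"gripper": -1, "xyz": [0, 0, 0.3], "angular": [0, 0, 0]},
    {"gripper": -1, "xyz": [0, 0, 0.4], "angular": [0, 0, 0]},
    {"gripper": -1, "xyz": [0, 0, 0.4], "angular": [0, 0, 0]},
  ],
)

```text
clock: 13.52
position: [472.5, 265.7, 111.2]
ee_rot: [-0.307, 0.952, -0.0, -0.0]
contact_force: [0.3, -0.7, -2.8]
gripper_width: 13.2
```

```bash
python3 -c "
from fit import *
s,R,c,ph=held('w11')
print('xy err tool cm',(R.T@np.array([473.8-c[0],265.7-c[1],0])/10).round(3),'turn tool z',-(0.0374-ph[2][0]))"
```

```text
w11 t 13.525 pos [472.48 265.73 111.21] yaw_y 2.1956 car 475.54 262.95 70.93 plate z 83.53 tilt [-0.0014  0.0016] ph [[-0.0019, 0.2435], [0.0076, 0.3296], [0.0091, 0.3131]] n 12392 arc 6.2825585495614344
F [ 0.3 -0.7 -2.8] [-0.03  0.03  0.02]
xy err tool cm [-0.02   0.325 -0.   ] turn tool z -0.028273919212946683
```

move_arm(
  moves=[
    {"gripper": -1, "xyz": [0, 0, 0.1], "angular": [0, 0, 0]},
    {"gripper": -1, "xyz": [0, 0, 0.15], "angular": [0, 0, 0]},
    {"gripper": -1, "xyz": [0, 0, 0.15], "angular": [0, 0, 0]},
  ],
)

```text
clock: 13.95
position: [472.5, 265.7, 109.8]
ee_rot: [-0.307, 0.952, -0.0, -0.0]
contact_force: [0.2, 0.6, -2.3]
gripper_width: 13.1
```

move_arm(
  moves=[
    {"gripper": -1, "xyz": [0, 0, 0.05], "angular": [0, 0, 0]},
    {"gripper": -1, "xyz": [0, 0, 0.08], "angular": [0, 0, 0]},
    {"gripper": -1, "xyz": [0, 0, 0.08], "angular": [0, 0, 0]},
  ],
)

```text
clock: 14.32
position: [472.5, 265.7, 109.0]
ee_rot: [-0.307, 0.952, -0.0, -0.0]
contact_force: [-0.5, -0.5, -2.9]
gripper_width: 13.0
```

move_arm(
  moves=[
    {"gripper": -1, "xyz": [0, 0, 0.05], "angular": [0, 0, 0]},
    {"gripper": -1, "xyz": [0, 0, 0.08], "angular": [0, 0, 0]},
    {"gripper": -1, "xyz": [0, 0, 0.08], "angular": [0, 0, 0]},
  ],
)

```text
clock: 14.7
position: [472.6, 265.8, 108.8]
ee_rot: [-0.307, 0.952, 0.0, 0.0]
contact_force: [-1.8, -0.8, 3.4]
gripper_width: 12.8
```

move_arm(
  moves=[
    {"gripper": -1, "xyz": [0, 0, 0.05], "angular": [0, 0, 0]},
    {"gripper": -1, "xyz": [0, 0, 0.05], "angular": [0, 0, 0]},
  ],
)

```text
clock: 14.95
position: [472.6, 265.8, 108.9]
ee_rot: [-0.308, 0.952, -0.0, 0.0]
contact_force: [-3.3, -1.3, 6.2]
gripper_width: 13.0
```

```bash
python3 -c "
from fit import *
s,R,c,ph=held('w12')
"
```

```text
w12 t 14.95 pos [472.61 265.83 108.85] yaw_y 2.196 car 476.0 263.24 70.88 plate z 81.29 tilt [0.0033 0.0011] ph [[-0.0056, 0.1957], [0.006, 0.2657], [0.0093, 0.2592]] n 12558 arc 6.281741493942626
F [-3.3 -1.3  6.2] [-0.28  1.06  0.  ]
```

Seating contact: the upward force rose by about 9 N. The plate top stands 12.2 mm above the measured seat, against a nominal 12, so it is fully down. I'll ease the pressure, release, rise straight up and look again.

move_arm(
  moves=[
    {"gripper": -1, "xyz": [0, 0, -0.05], "angular": [0, 0, 0]},
    {"gripper": -1, "xyz": [0, 0, -0.05], "angular": [0, 0, 0]},
    {"gripper": 1, "xyz": [0, 0, -0.05], "angular": [0, 0, 0]},
    {"gripper": 1, "xyz": [0, 0, -0.05], "angular": [0, 0, 0]},
    {"gripper": 1, "xyz": [0, 0, -0.05], "angular": [0, 0, 0]},
    {"gripper": 1, "xyz": [0, 0, -0.05], "angular": [0, 0, 0]},
    {"gripper": 1, "xyz": [0, 0, -0.05], "angular": [0, 0, 0]},
    {"gripper": 1, "xyz": [0, 0, -0.05], "angular": [0, 0, 0]},
  ],
)

```text
clock: 16.0
position: [472.6, 265.8, 108.2]
ee_rot: [-0.307, 0.952, 0.0, 0.0]
contact_force: [0.6, 0.5, 0.6]
gripper_width: 85.5
```

move_arm(
  moves=[
    {"gripper": 1, "xyz": [0, 0, -1], "angular": [0, 0, 0]},
    {"gripper": 1, "xyz": [0, 0, -4], "angular": [0, 0, 0]},
    {"gripper": 1, "xyz": [0, 0, -8], "angular": [0, 0, 0]},
    {"gripper": 1, "xyz": [0, 0, -12], "angular": [0, 0, 0]},
    {"gripper": 1, "xyz": [0, 0, -12], "angular": [0, 0, 0]},
    {"gripper": 1, "xyz": [0, 0, -12], "angular": [0, 0, 0]},
  ],
)

```text
clock: 16.75
position: [472.2, 265.6, 228.3]
ee_rot: [-0.307, 0.952, 0.0, -0.0]
contact_force: [-0.2, 0.1, -0.8]
gripper_width: 85.5
```

```bash
python3 - <<'E'
from fit import *
s,R=R_tool();c=arm.get_calibration("wrist");p,d=arm.get_image("wrist");cv2.imwrite("pics/w13.png",p)
P=cloud(c,d);print(s["clock"],s["position"],s["gripper_width"],s["contact_force"])
C=(473.8,265.7)
q=near(P,C,20,56,76,86);A=np.c_[q[:,:2]-C,np.ones(len(q))];print("plate z",np.median(q[:,2]),"tilt",np.linalg.lstsq(A,q[:,2],rcond=None)[0])
q=near(P,C,50,70,76,86);a=np.arctan2(q[:,1]-C[1],q[:,0]-C[0]);q=q[np.abs(a+0.758)>0.6]
(x,y),r=cv2.minEnclosingCircle(q[:,:2].astype(np.float32));print("car",x,y,r,"web",web(P,C,126,145),"ph",phase(q,C,32,64,67,76,86))
p2,_=arm.get_image("scene")
o=np.zeros((420,800,3),np.uint8);o[:,:400]=p[:,80:480];o[:325,400:800]=cv2.resize(p2[185:315,200:360],None,fx=2.5,fy=2.5,interpolation=cv2.INTER_CUBIC);cv2.imwrite("pics/fin.png",o)
E
```

```text
16.75 [472.17232723 265.59376396 228.33765508] 85.50241400745577 [-0.21932779  0.10247297 -0.79056042]
plate z 82.01642382893488 tilt [ 3.19497850e-04 -2.77145398e-04  8.19970516e+01]
car 474.0893859863281 266.0508117675781 67.7850112915039 web (1054, (473.5, 265.5), (45.5, 13.5), array([472.5, 264.8, 136.7]), np.float64(35.9)) ph (397, np.float64(0.038905337293051095), np.float64(0.8016078734303606))
```

View pics/fin.png

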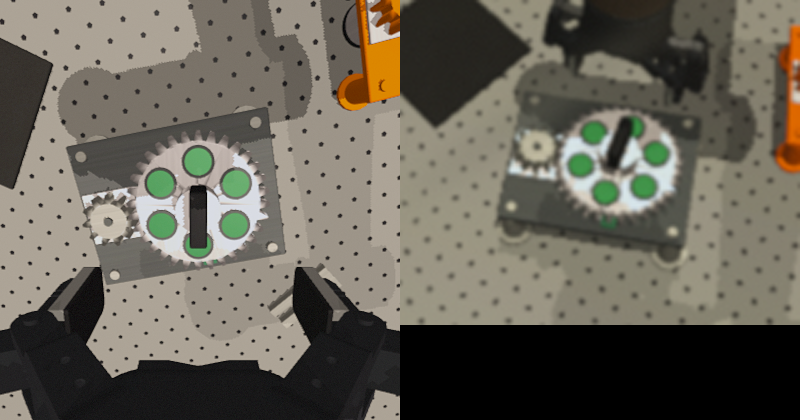

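Final view: the wheel sits on the dark unit at (198,205) in the left panel. Its teeth interleave with the pinion at (108,222), the web is free and the fingers are clear. Web top height minus its pre-grasp value puts the underside at 67.9 mm, against the seat at 68. I'm handing in.

```bash
python3 -c "
from bench import arm
print(arm.job_done(), arm.read_state()['clock'])"
```

```text
the job is handed in; nothing more can be done
the job is handed in; nothing more can be done
```

The toothed carousel is fitted on the dark unit's spindle, in mesh with the pinion, released, and handed in at about 17 s.

I measured the pinion and carousel tooth phases with the wrist camera. I gripped the wheel by its web, turned it 0.06 rad in the air, and lowered it in small steps. It went straight into mesh, so no rocking was needed. Pressure on the seat peaked at about 9 N, and I eased it before opening the fingers.

**Last checks:**
- **Position:** the carousel's centre measured within about 0.5 mm of the spindle axis. The underside is at about 67.9 mm (seat 68 mm) after taking out the camera's constant height bias of about +1.1 mm.
- **Level:** tilt is below 0.001 rad.
- **Mesh:** tooth phase is 0.039 rad, against a target of 0.037.
- **Clear of the robot:** the gripper is fully open and 120 mm above the release height, with no contact force beyond noise.

**Disagreements and gaps:**
- The last raw plate-height median read 82.0 mm against an expected 81.2, because that sample included the raised filters. The web-top height, and the reading taken while pressing (81.3 mm), both agree with full seating.
- The automatic circle fit failed on the last few millimetres of descent, when the pinion's top came level with the wheel's plate. I went by force and height there, and the final fit was good again.
- I did not measure the bystanders again afterwards. I felt no unexpected contact on the way.

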